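# Fold out the tablet stand and set the tablet up on it

### The job

Set the blue-cased tablet up for viewing: push the half-folded back prop of the steel tablet stand up and over until you feel it come firmly against its stop, without straining the hinge or shoving the stand along the table. Then take the tablet out of the wooden charging rack and set it gently into the stand, resting on the base behind the front lip, centred, leaning back on the prop with its screen to the front, and let go. Leave everything else as it is.

Things in the scene. Friction and masses are not known exactly. Their poses are not given: they have to be found in the camera images.
- stand: Folding tablet stand, loose on rubber feet, 1.9 kg. Origin: table level under the centre of its dark steel base plate, 180 (x) by 160 (y) mm, top face at z = 11 mm. x points to its rear, z up. Hinge axis of the prop along y at x = -36, z = 36 mm, between lugs at y = +-56 mm. About 15 N at the top of the prop tips or slides the stand.
- stand_seat (a point): Where the middle of the tablet's lower edge belongs: on the base plate, close behind the front lip (stand frame x = -66, y = 0, z = 11 mm), axes as the stand's. The lip runs along y over the whole width, inner face 12 mm in front of this point, its top 15 mm above it; the hinge barrel (12 mm across, axis 36 mm above the table) is 30 mm behind it.
- prop: Back prop: aluminium plate 90 mm wide (y), 5 mm thick. Origin mid-width on the hinge axis; the plate runs along its own -x to the free edge 85 mm away. It swings about the stand's y: 0 deg flat and pointing at the lip, 90 deg upright; starts at about 55 to 75 deg. Push its front (lip side) face to the rear. A friction hinge (0.06 N m, under 1 N at the edge) holds it where it is left.
- prop_edge (a point): Middle of the prop's free edge (black rubber bead), 85 mm from the hinge axis; axes as the prop's. The stop: a heel behind the hinge lands on a brass screw in the base, set differently each time, so the prop stops firmly anywhere from 103 to 120 deg; feel for it. More than 20 N of the hand on the prop strains the hinge.
- tablet_center (a point): Centre of the tablet: 14 mm thick (own x), 240 mm wide (y), 165 mm high (z), 0.45 kg, blue case. The dark screen is on its -x side, the plain back on +x. It starts upright in a slot of the rack, 45 mm deep; its whole upper edge is free to grip across the thickness. On the stand it leans back about 17 to 37 deg on the prop's free edge.
- rack: Fixed wooden charging rack, 150 mm (x) by 200 mm (y). Origin: table level under its centre. Two slots 16 mm wide along y, at x = -32 and +32 mm; slot floors at z = 18 mm, fences up to z = 63 mm. The tablet stands in one, a smaller grey e-reader (120 mm square, 14 mm thick) in the other.
- ereader: Grey e-reader in the other slot of the rack; stays. Origin: middle of its lower edge; 14 (x) by 120 (y) by 120 (z) mm.
- key_bowl: White bowl, 110 mm across, 40 mm high, origin at its foot. Stays.
- torch: Black and yellow torch, about 120 mm long, lying. Stays.
- spray_bottle: Blue spray bottle with white head, 190 mm tall, origin at its foot. Stays.
- vacuum_nozzle: Black vacuum-cleaner nozzle, 125 mm wide, lying. Stays.
- bulb_box: Small cardboard box, 62 mm square, 105 mm tall, origin at its foot. Stays.
- mug: Blue mug, 80 mm across, 95 mm tall, origin at its foot. Stays.
Mind the look-alikes: they are no part of the job. There is more than one size of the part that bears tablet_center; the job needs the middle-sized.

How it is judged:
By the outcome, as a careful person would: the job done as asked, in the order asked, and still so for the second after the job is handed in, with the robot touching nothing.
It also fails if it takes over 64 s, if anything falls off the work surface, if the arm or the gripper's body presses on something with over 40 N, if the wrist force passes 120 N, or if a joint passes its speed limit or range.

### The arm

A 6-joint arm with a two-finger parallel gripper is mounted at the origin on the work surface. World frame = base frame: x ahead of the robot, y to its left, z up, the work surface at z = 0. Lengths are in m, angles in rad, forces in N, time in s.
With the tool pointing down it reaches from about 0.3 to 0.875 m from the base axis. Payload 6.4 kg.
Tool frame: the origin (TCP) lies midway between the tips of the shut fingers; the grasp point (between the pads) lies 19 mm behind it; z points along the fingers, y is the direction in which the jaws open and shut (so a half turn about z gives the same grasp; the last joint's range is limited). The gripper opens to 85 mm and grips with 20 to 120 N. Pads are 22 mm wide; open, the fingers measure 114 mm over their backs; the gripper's body (76 mm by 85 mm) begins 54 mm behind the grasp point. The pads swing forward as they close: fully open they stand 13 mm farther back than shut.
Start: joints at [0.968, 0.181, 1.607, -0, 1.354, -0.206], TCP at [0.222, 0.53, 0.231] pointing down, gripper open.
Joint ranges: [-2.99, 2.99], [-0.89, 2.07], [0.3, 2.58], [-1.14, 4.28], [0, 2.63], [-3.12, 3.12]. Speed limits (rad/s): [2.57, 2.57, 3.01, 3.14, 3.14, 3.14].

### API

Orientations are given as a unit quaternion [w, x, y, z].
In Python, from bench import ctrl gives the robot as it stands. The module is installed in compiled form; this text tells all that it offers.
- The arm moves only by the tool arm_command, never from a script. Its argument "plan" is one flat list of numbers, 4 for each row, row after row: the shift along the tool's x, y, z in mm, then the turn about the tool's z in rad. A call has 1 to 20 rows; each row shifts and turns the commanded pose from where the row before left it, along the tool's axes as they then stand; what a row does not reach is not made up. A row lasts 1/10 s, in which the tool goes at most 50 mm and 8.59 degrees, less where a joint would pass 70% of its speed; a pose out of reach is approached as far as the arm can. A call is refused whole if a number of a shift passes 50 or a number of a turn 0.15, either way. A call with a gripper value outside its range is refused whole. "grip" is the opening, from 0 (shut) to 1 (fully open), set as the call begins (left out, the last holds). The fingers move at their own pace and stop on an object; the grip force is fixed at half the most. Time passes only in rows, so rows that do not move let the fingers close. It gives the time, the measured TCP pose, the force and the opening at its end, in the units of the state.
- ctrl.get_obs(): the state, without advancing time (a new reading comes with each control period).
- ctrl.camera(name): name is "side" or "top"; returns a dict with "color" (420x560x3 uint8, red, green, blue), "camera_matrix" (3x3 intrinsics, pixels), "eye" and "attitude" of the camera in the world. Camera axes: x right, y up, looking along -z (the intrinsics and any distortion apply to the point x, -y, -z); pixel columns grow to the right and rows downward; lengths in m; the calibration is good to about 2 mm. A picture is of the moment at which its call begins. There is no depth.
- ctrl.hand_in(): hands the job in, once; it reports no verdict.
The state is a dict: "time_s": time; "q": joint angles; "dq": joint speeds; "joint_efforts": joint torques, N m; "eef_pos": TCP position; "eef_rot": TCP orientation; "wrist_force": force on the tool from outside, world axes, zero at the start; "torque": the same for the moment, N m; "opening": opening from 0.0 (shut) to 1.0 (fully open).
Only numpy, scipy, OpenCV 4.12 (cv2) and the standard library are available. Lean on these libraries where they do the work, as an engineer would, in place of code of your own. Each camera call takes 0.05 s, during which the arm holds its last target. There are 200 camera calls.

## Working session

There is one attempt and no reset: what is moved stays moved. The work goes in short steps, Python scripts to look and compute and a tool call to move; the robot and the scene stay as the last step left them, time stands still between calls to the robot, and variables do not carry over. Pictures are saved under pics/ and viewed, about 8 in all and at most 12, crops included, and the job is handed in when it is done.

Besides the shell and the picture viewer there is one more tool, called after "Call:" in YAML: its name, and indented under it one key for each argument. arm_command: Moves the arm, as the interface text tells. Its arguments: {"type":"object","properties":{"plan":{"type":"array","items":{"type":"number"}},"grip":{"type":"number"}},"required":["plan"]}

```bash
mkdir -p pics; cat > h.py <<'E'
import numpy as np, cv2
from bench import ctrl
from scipy.spatial.transform import Rotation as R
def snap(cam,name,crop=None,scale=1):
    c=ctrl.camera(cam); im=c['color'][:,:,::-1]
    np.savez('pics/'+name+'.npz',**c)
    if crop: x0,y0,x1,y1=crop; im=im[y0:y1,x0:x1]
    im=cv2.resize(im,None,fx=scale,fy=scale,interpolation=cv2.INTER_CUBIC) if scale!=1 else im
    cv2.imwrite('pics/'+name+'.png',im); return c
def att(c):
    a=np.array(c['attitude'],float)
    return a if a.shape==(3,3) else R.from_quat(np.r_[a[1:],a[0]]).as_matrix()
def ray(c,u,v):
    K=np.array(c['camera_matrix']); p=np.linalg.inv(K)@[u,v,1]
    d=att(c)@[p[0],-p[1],-p[2]]; return np.array(c['eye']),d
def atz(c,u,v,z):
    e,d=ray(c,u,v); return e+d*(z-e[2])/d[2]
def proj(c,P):
    p=(np.atleast_2d(P)-np.array(c['eye']))@att(c); K=np.array(c['camera_matrix'])
    q=np.c_[p[:,0],-p[:,1],-p[:,2]]@K.T; return q[:,:2]/q[:,2:]
def load(n): return dict(np.load('pics/'+n+'.npz'))
E
python3 - <<'E'
from h import *
for n in('top','side'):
    c=snap(n,n+'0',scale=1.4); print({k:v for k,v in c.items() if k!='color'})
print(ctrl.get_obs())
E
```

```text
{'camera_matrix': array([[465.51822486,   0.        , 268.86922212],
       [  0.        , 465.51822486, 206.93712601],
       [  0.        ,   0.        ,   1.        ]]), 'eye': array([0.36778966, 0.02133358, 1.41589687]), 'attitude': array([-0.69695226, -0.03513066,  0.04428786,  0.71488598])}
{'camera_matrix': array([[445.98518842,   0.        , 279.83440004],
       [  0.        , 445.98518842, 214.01029034],
       [  0.        ,   0.        ,   1.        ]]), 'eye': array([0.28768319, 1.19425418, 1.0784821 ]), 'attitude': array([-0.08863835, -0.04607096,  0.42667235,  0.8988723 ])}
{'time_s': 0.1, 'q': array([ 9.67674116e-01,  1.81497271e-01,  1.60787940e+00,  2.01253376e-05,
        1.35383834e+00, -2.06329479e-01]), 'dq': array([-2.95191726e-03, -1.98425651e-03, -4.01071153e-03, -3.11486623e-04,
        6.09954398e-05,  2.40676278e-04]), 'joint_efforts': array([-2.35976086e-04, -4.45875764e+01, -3.52235878e+01, -2.06796694e-04,
        4.12366062e-03, -2.25032358e-05]), 'eef_pos': array([0.22192251, 0.52991167, 0.23047092]), 'eef_rot': array([-3.28445695e-04,  1.97099475e-01,  9.80383159e-01, -7.41773328e-04]), 'wrist_force': array([ 0.27873738, -0.27011046, -0.6320505 ]), 'torque': array([-0.01221091,  0.01070199, -0.04710083]), 'opening': 0.997256654796766}
```

View pics/top0.png

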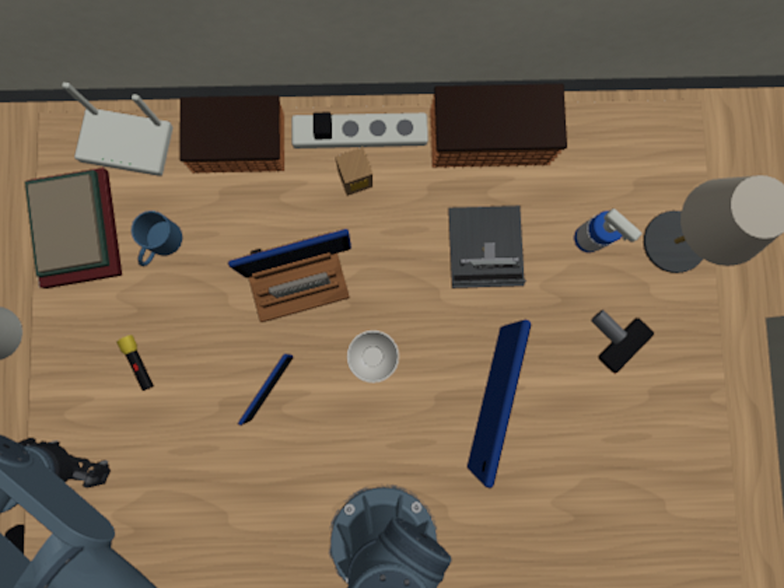

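View pics/side0.png

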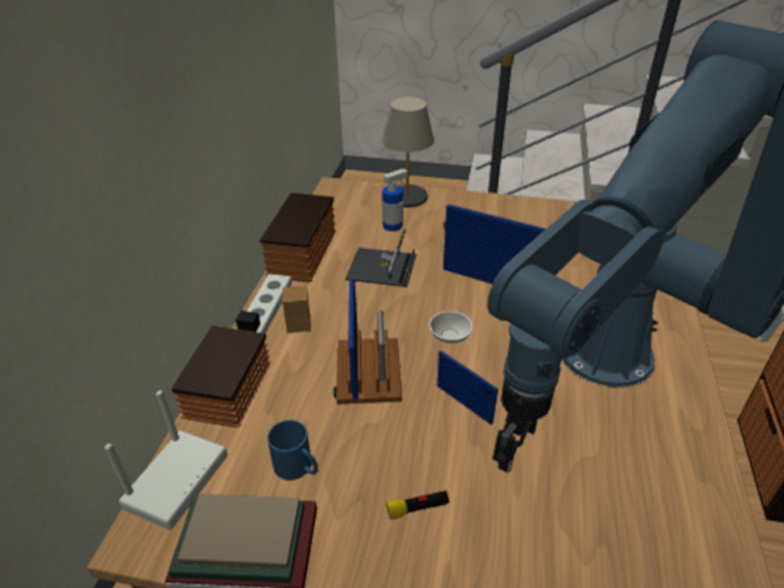

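Top view (scaled 1.4×): stand at about (487,247) with its lip toward the robot, and the rack at (300,285) with the blue tablet in its far slot. The loose blue tablets at (265,390) and (500,400) are look-alikes. Next I'll enlarge the stand and rack.

```bash
python3 - <<'E'
from h import *
def crop(n,b,s):
    im=load(n)['color'][:,:,::-1]; x0,y0,x1,y1=b
    return cv2.resize(im[y0:y1,x0:x1],(400,300) if s is None else s,interpolation=cv2.INTER_CUBIC)
t=[crop('top0',(310,137,390,212),(400,375)),crop('top0',(160,155,260,235),(400,320))]
s=[crop('side0',(240,150,310,210),(400,343)),crop('side0',(230,190,300,290),(245,350))]
def pad(i,h,w): return cv2.copyMakeBorder(i,0,h-i.shape[0],0,w-i.shape[1],cv2.BORDER_CONSTANT)
im=np.vstack([np.hstack([pad(a,h,400) for a in r]) for r,h in((t,375),([s[0],s[1]],350))])
im=im[:,:800]; cv2.imwrite('pics/crops.png',cv2.resize(im,None,fx=.82,fy=.82))
E
```

```text
(no output)
```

View pics/crops.png

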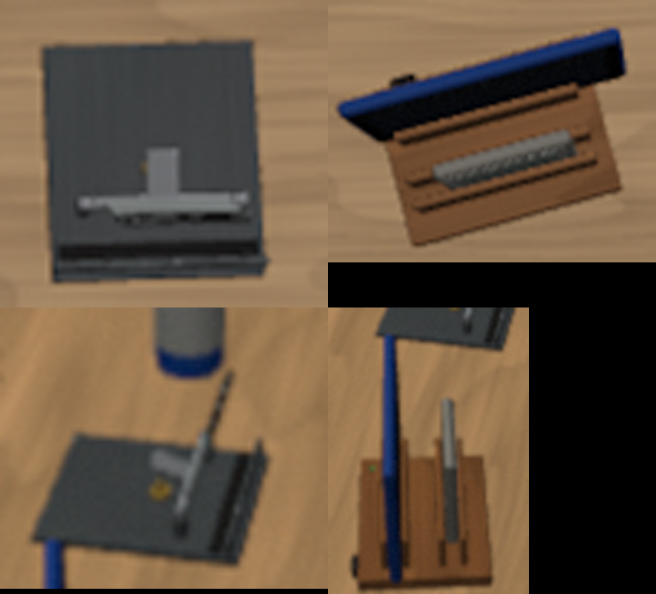

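```bash
python3 - <<'E'
from h import *
from scipy.optimize import least_squares
T,S=load('top0'),load('side0')
A=lambda u,v:(310+u/4.1,137+v/4.1); B=lambda u,v:(240+u/4.686,150+(v-307.5)/4.686)
C=lambda u,v:(160+(u-328)/3.28,155+v/3.28); D=lambda u,v:(230+(u-328)/2.87,190+(v-307.5)/2.87)
def tf(p,L): 
    c,s=np.cos(p[2]),np.sin(p[2]); return [p[0]+c*L[0]-s*L[1],p[1]+s*L[0]+c*L[1],L[2]]
def fit(obs,p0):
    f=lambda p:np.concatenate([(proj(c,tf(p,L))[0]-px) for c,px,L in obs])
    r=least_squares(f,p0,loss='soft_l1'); print(r.x,np.degrees(r.x[2]));print(f(r.x).reshape(-1,2).round(1).tolist()); return r.x
st=fit([(T,A(42,45),(.09,.08,.011)),(T,A(252,40),(.09,-.08,.011)),(T,A(267,275),(-.09,-.08,0.01)),(T,A(52,282),(-.09,.08,0.01)),
 (S,B(35,540),(.09,.08,.005)),(S,B(80,435),(.09,-.08,.011)),(S,B(237,563),(-.09,.08,.005))],[.6,-.15,0])
print('pt',A(142,150))
for a in (55,60,65,70,75):
    a_=np.radians(a)
    e=[tf(st,(-.036-.085*np.cos(a_),y,.036+.085*np.sin(a_))) for y in(.045,-.045)]
    print(a,((proj(T,e)-[310,137])*4.1).round(),((proj(S,e)-[240,150])*4.686+[0,307.5]).round())
tb=fit([(T,C(342,105),(0,.12,.183)),(T,C(618,38),(0,-.12,.183)),(S,D(390,338),(0,-.12,.183))],[.6,.15,.2])
# camera uncertainty aside
for u,v in((342,105),(618,38)): print(atz(T,*C(u,v),.183))
np.save('st.npy',st); np.save('tb.npy',tb)
E
```

```text
[ 0.61527884 -0.24193897  0.00494785] 0.2834909658108695
[[-0.2, 0.1], [0.2, -0.1], [-0.2, 0.4], [-0.1, 0.3], [-0.8, -0.4], [-1.0, -1.6], [0.7, -0.1]]
pt (344.6341463414634, 173.58536585365854)
55 [[119. 258.]
 [248. 255.]] [[243. 439.]
 [261. 379.]]
60 [[119. 249.]
 [249. 245.]] [[235. 434.]
 [254. 375.]]
65 [[120. 239.]
 [250. 235.]] [[227. 430.]
 [246. 371.]]
70 [[120. 228.]
 [250. 224.]] [[219. 426.]
 [238. 367.]]
75 [[120. 218.]
 [250. 214.]] [[210. 423.]
 [230. 364.]]
[0.59290985 0.17161808 0.21964327] 12.584632100195538
[[-2.7, 0.2], [0.4, -0.7], [0.6, -2.4]]
[0.56718022 0.28149793 0.183     ]
[0.61729598 0.05569747 0.183     ]
```

Fit: stand at (0.615, −0.242) with yaw about 0.3° and the prop at about 73°. Tablet centre is at (0.592, 0.169), yaw about 12.5°, screen toward the robot. I'll raise the arm, turn, shut the fingers and travel to the front of the prop.

Call:
arm_command:
  plan: [0,0,-13,0.146,0,0,-13,0.146,0,0,-13,0.146,0,0,-13,0.146,0,0,-13,0.146,0,0,-13,0.146,0,0,-13,0.146,0,0,-13,0.146,0,0,0,0]
  grip: 0

```text
time_s: 1.0
eef_pos: [0.2226, 0.5309, 0.3369]
eef_rot: [-0.0, 0.705, 0.709, 0.001]
wrist_force: [-0.9, 0.1, -0.2]
opening: 0.002
```

Call:
arm_command:
  plan: [-20,7,0,0,-43,15.5,0,0,-43,15.5,0,0,-43,15.5,0,0,-43,15.5,0,0,-43,15.5,0,0,-43,15.5,0,0,-43,15.5,0,0,-43,15.5,0,0,-43,15.5,0,0,-43,15.5,0,0,-43,15.5,0,0,-43,15.5,0,0,-43,15.5,0,0,-43,15.5,0,0,-43,15.5,0,0,-43,15.5,0,0,-43,15.5,0,0,-21,8,0,0,0,0,0,0]

```text
time_s: 3.0
eef_pos: [0.5052, -0.2427, 0.3331]
eef_rot: [-0.001, 0.705, 0.709, -0.0]
wrist_force: [-0.1, 1.4, -0.5]
opening: 0.002
```

Call:
arm_command:
  plan: [0,0,20,0,0,0,35,0,0,0,40,0,0,0,40,0,0,0,40,0,0,0,35,0,0,0,18,0,0,0,10,0,0,0,0,0,0,0,0,0]

```text
time_s: 4.0
eef_pos: [0.5059, -0.24, 0.0982]
eef_rot: [0.001, 0.704, 0.71, 0.0]
wrist_force: [0.0, 0.3, 0.7]
opening: -0.002
```

```bash
python3 - <<'E'
from h import *
a=snap('top','t1'); b=snap('side','s1'); o=ctrl.get_obs(); print(o['eef_pos'],o['wrist_force'],o['torque'])
i=cv2.resize(a['color'][125:225,300:400,::-1],(390,390),interpolation=2); j=cv2.resize(b['color'][120:220,240:340,::-1],(390,390),interpolation=2)
cv2.imwrite('pics/p1.png',np.hstack([i,j]))
E
```

```text
[ 0.50628581 -0.24050321  0.09889042] [ 0.26038872 -0.02989807  0.3906065 ] [-0.03174668 -0.04303865 -0.00705007]
```

View pics/p1.png

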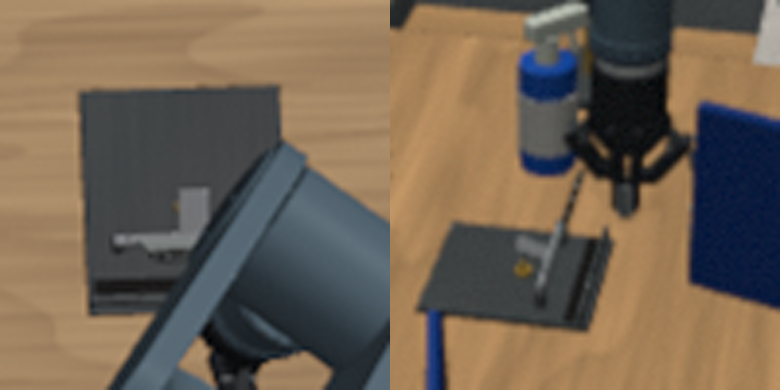

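Call:
arm_command:
  plan: [0,5,0,0,0,5,0,0,0,5,0,0,0,5,0,0,0,5,0,0,0,5,0,0,0,4,0,0,0,4,0,0,0,4,0,0,0,4,0,0,0,4,0,0,0,4,0,0,0,4,0,0,0,4,0,0,0,3,0,0,0,2,0,0,0,0,0,0]

```text
time_s: 5.8
eef_pos: [0.5726, -0.2396, 0.0972]
eef_rot: [0.0, 0.705, 0.709, 0.0]
wrist_force: [0.8, -0.5, -0.0]
opening: 0.0
```

Call:
arm_command:
  plan: [0,2,0,0,0,2,0,0,0,0,0,0]

```text
time_s: 6.1
eef_pos: [0.5765, -0.2395, 0.0972]
eef_rot: [-0.0, 0.705, 0.709, 0.0]
wrist_force: [0.0, 0.3, 0.1]
opening: 0.001
```

Call:
arm_command:
  plan: [0,1.5,0,0,0,1.5,0,0]

```text
time_s: 6.3
eef_pos: [0.5793, -0.2395, 0.0972]
eef_rot: [-0.0, 0.705, 0.709, -0.0]
wrist_force: [-1.6, -0.6, 0.1]
opening: -0.003
```

Call:
arm_command:
  plan: [0,1.5,0,0,0,1.5,0,0]

```text
time_s: 6.5
eef_pos: [0.5824, -0.2395, 0.0973]
eef_rot: [-0.0, 0.705, 0.709, -0.0]
wrist_force: [-1.0, 0.8, -0.3]
opening: 0.004
```

Call:
arm_command:
  plan: [0,1,0,0,0,1,0,0]

```text
time_s: 6.7
eef_pos: [0.5844, -0.2395, 0.0973]
eef_rot: [-0.0, 0.705, 0.709, 0.0]
wrist_force: [-0.5, 0.1, -0.8]
opening: -0.005
```

```bash
python3 - <<'E'
from h import *
b=snap('side','s2'); o=ctrl.get_obs(); print(o['eef_pos'],o['wrist_force'],o['torque'])
j=cv2.resize(b['color'][120:220,240:340,::-1],(500,500),interpolation=2)
cv2.imwrite('pics/p2.png',j)
E
```

```text
[ 0.58455363 -0.23949523  0.09730248] [-0.46083925 -0.16953496 -0.14865557] [-0.01012778  0.06695989  0.00945234]
```

View pics/p2.png

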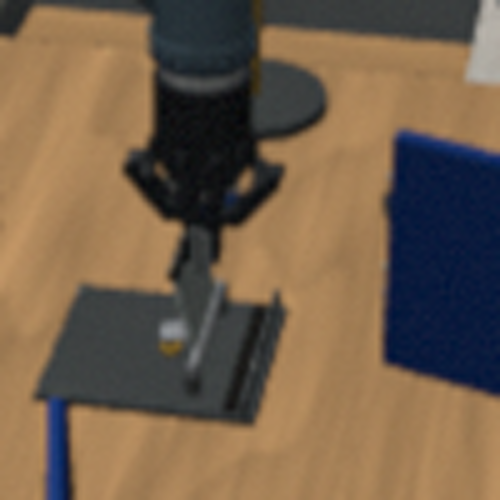

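The prop is past upright at (190,285), and its heel is close above the brass screw at (172,345). I'll go on in small steps.

Call:
arm_command:
  plan: [0,1,0,0,0,1,0,0]

```text
time_s: 6.95
eef_pos: [0.5864, -0.2395, 0.0973]
eef_rot: [-0.0, 0.705, 0.709, -0.0]
wrist_force: [-0.5, 0.0, -0.5]
opening: -0.003
```

Call:
arm_command:
  plan: [0,1,0,0,0,1,0,0]

```text
time_s: 7.15
eef_pos: [0.5884, -0.2395, 0.0973]
eef_rot: [-0.0, 0.705, 0.709, -0.0]
wrist_force: [-1.2, -0.7, -0.9]
opening: 0.001
```

Call:
arm_command:
  plan: [0,1,0,0,0,0,0,0]

```text
time_s: 7.35
eef_pos: [0.5891, -0.2395, 0.0971]
eef_rot: [-0.0, 0.705, 0.709, -0.0]
wrist_force: [-2.4, -1.2, -0.8]
opening: 0.0
```

Call:
arm_command:
  plan: [0,0.5,0,0]

```text
time_s: 7.45
eef_pos: [0.5893, -0.2394, 0.097]
eef_rot: [-0.001, 0.705, 0.709, -0.0]
wrist_force: [-4.5, -1.4, 0.3]
opening: -0.004
```

Call:
arm_command:
  plan: [0,0.5,0,0]

```text
time_s: 7.55
eef_pos: [0.5897, -0.2395, 0.097]
eef_rot: [-0.001, 0.705, 0.709, -0.0]
wrist_force: [-5.2, -1.2, 0.4]
opening: -0.0
```

Call:
arm_command:
  plan: [0,0.5,0,0]

```text
time_s: 7.65
eef_pos: [0.59, -0.2394, 0.097]
eef_rot: [-0.001, 0.705, 0.709, -0.001]
wrist_force: [-6.4, -0.5, 0.4]
opening: 0.001
```

Force climbs steadily from about 1 N to 6.4 N over less than 1 mm of travel, so that is the stop. One more half millimetre, then back off and lift.

Call:
arm_command:
  plan: [0,0.5,0,0,0,0,0,0]

```text
time_s: 7.85
eef_pos: [0.5902, -0.2394, 0.0969]
eef_rot: [-0.001, 0.705, 0.709, -0.001]
wrist_force: [-6.8, -1.7, 0.9]
opening: -0.003
```

Call:
arm_command:
  plan: [0,-3,0,0,0,-10,0,0,0,-20,0,0,0,-25,0,0,0,-20,-10,0,0,-10,-30,0,0,0,-45,0,0,0,-45,0,0,0,-45,0,0,0,-45,0,0,0,-20,0]

```text
time_s: 8.95
eef_pos: [0.5046, -0.2408, 0.3432]
eef_rot: [0.005, 0.705, 0.709, 0.001]
wrist_force: [0.1, -0.1, 0.7]
opening: 0.004
```

```bash
python3 - <<'E'
from h import *
a=snap('top','t3'); b=snap('side','s3')
i=cv2.resize(a['color'][150:240,155:265,::-1],None,fx=3.6,fy=3.6,interpolation=2); j=cv2.resize(b['color'][150:220,235:305,::-1],(400,400),interpolation=2)
k=cv2.resize(a['color'][140:212,310:390,::-1],None,fx=3.6,fy=3.6,interpolation=2)
H=np.zeros((600,800,3),np.uint8); H[:324,:396]=i; H[:400,400:]=j; H[330:330+k.shape[0],:k.shape[1]]=k
cv2.imwrite('pics/p3.png',H)
c=a['color'].astype(int); m=((c[...,2]>c[...,0]+60)&(c[...,2]>95)).astype(np.uint8); m[:, :155]=0;m[:,265:]=0;m[:150]=0;m[215:]=0
ys,xs=np.nonzero(m); r=cv2.minAreaRect(np.c_[xs,ys].astype(np.float32)); print(len(xs),r)
bx=cv2.boxPoints(r)
for p in bx: print(p,atz(a,*p,.183))
print('c',atz(a,*r[0],.183))
E
```

```text
263 ((205.94232177734375, 176.2884521484375), (2.9819962978363037, 87.09185028076172), 74.74488067626953)
[163.53848 186.30768] [0.56913145 0.28344067 0.183     ]
[247.56155 163.3923 ] [0.62608619 0.05780821 0.183     ]
[248.34616 166.26923] [0.61816466 0.05586332 0.183     ]
[164.32309 189.1846 ] [0.56130938 0.28135724 0.183     ]
c [0.59356206 0.17005112 0.183     ]
```

View pics/p3.png

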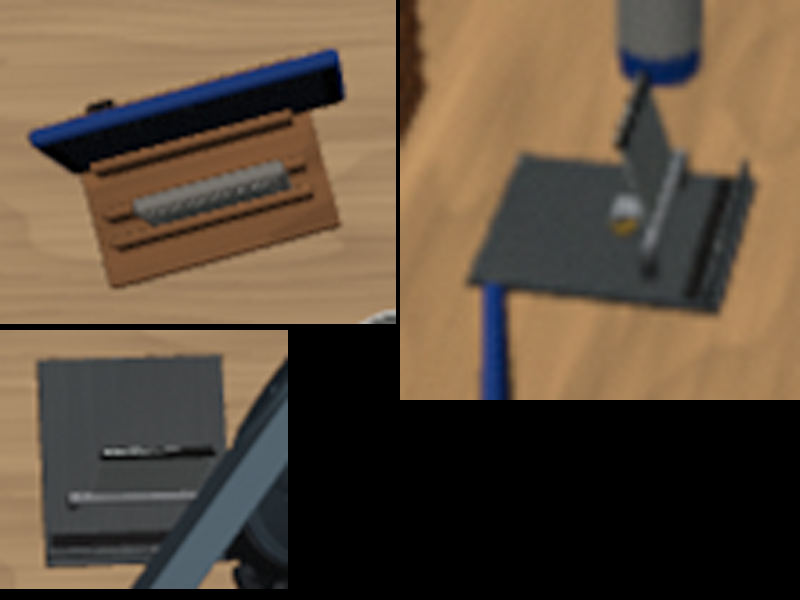

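The prop leans back with its heel on the brass screw at (625,215), and the stand has not moved. The tablet's upper edge is clear: centre (0.5935, 0.170), yaw about 14°. Next, over to the tablet.

Call:
arm_command:
  plan: [20,4,0,0,40,9,0,0,40,9,0,0,40,9,0,0,40,9,0,0,40,9,0,0,40,9,0,0,40,8,0,0,40,8,0,0,40,8,0,0,31,7,0,0,0,0,10,-0.117,0,0,20,-0.117,0,0,20,0,0,0,20,0,0,0,0,0]
  grip: 1

```text
time_s: 10.65
eef_pos: [0.5872, 0.1714, 0.262]
eef_rot: [-0.003, 0.617, 0.787, -0.003]
wrist_force: [0.1, 0.4, 0.2]
opening: 1.0
```

Call:
arm_command:
  plan: [-3,5,10,0,0,0,30,0,0,0,30,0,0,0,25,0,0,0,15,0,0,0,7,0,0,0,0,0,0,0,0,0]

```text
time_s: 11.45
eef_pos: [0.5965, 0.1699, 0.1517]
eef_rot: [0.001, 0.617, 0.787, 0.001]
wrist_force: [-0.1, 0.2, 0.5]
opening: 0.998
```

Call:
arm_command:
  plan: [0,-3,6,0,0,0,0,0,0,0,0,0]

```text
time_s: 11.75
eef_pos: [0.5925, 0.1691, 0.1446]
eef_rot: [0.0, 0.617, 0.787, 0.0]
wrist_force: [0.0, -0.6, -0.9]
opening: 1.001
```

Call:
arm_command:
  plan: [0,0,0,0,0,0,0,0,0,0,0,0,0,0,0,0,0,0,0,0,0,0,0,0,0,0,0,0,0,0,0,0]
  grip: 0

```text
time_s: 12.55
eef_pos: [0.5932, 0.1693, 0.1445]
eef_rot: [0.001, 0.617, 0.787, 0.001]
wrist_force: [4.5, 1.6, -2.0]
opening: 0.158
```

Call:
arm_command:
  plan: [0,0,-2,0,0,0,-4,0,0,0,-6,0,0,0,-8,0,0,0,-8,0,0,0,-8,0,0,0,-8,0,0,0,-8,0,0,0,-15,0,0,0,-25,0,0,0,-30,0,0,0,-25,0,0,0,-10,0,0,0,0,0,0,0,0,0]

```text
time_s: 14.05
eef_pos: [0.5917, 0.169, 0.2999]
eef_rot: [-0.001, 0.617, 0.787, -0.001]
wrist_force: [0.8, -0.8, -4.4]
opening: 0.155
```

```bash
python3 - <<'E'
from h import *
a=snap('top','t4'); b=snap('side','s4'); o=ctrl.get_obs(); print(o['eef_pos'],o['eef_rot'],o['wrist_force'],o['torque'],o['opening'])
i=cv2.resize(a['color'][100:300,130:400,::-1],(400,300),interpolation=2); j=cv2.resize(b['color'][100:300,200:400,::-1],(400,400),interpolation=2)
H=np.zeros((400,800,3),np.uint8); H[:300,:400]=i; H[:,400:]=j
cv2.imwrite('pics/p4.png',H)
E
```

```text
[0.59145958 0.16896825 0.29908659] [-0.0013875   0.61739186  0.7866534  -0.00133696] [ 0.52642473  0.58996125 -4.16405583] [ 0.0129488   0.0026732  -0.02865825] 0.15580362639382733
```

View pics/p4.png

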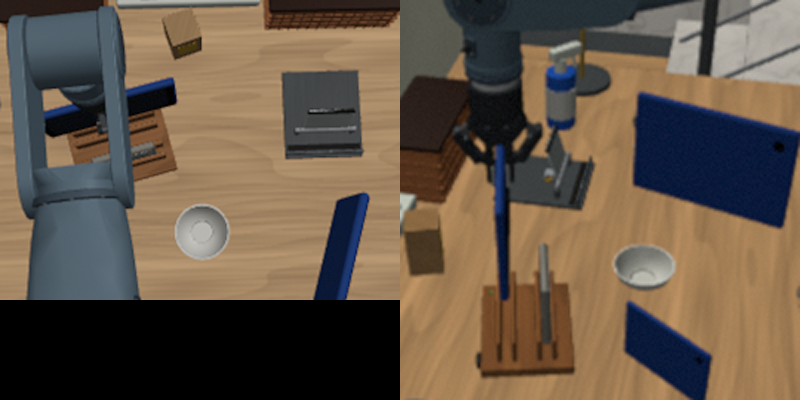

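Tablet is lifted clear of the rack, upright, with a 4.3 N load and the screen toward the robot. Now I'll turn it to the stand's yaw and carry it above the seat.

Call:
arm_command:
  plan: [0,0,0,0.04,0,0,0,0.08,0,0,0,0.075,0,0,0,0.04,-10,-1,0,0,-25,-2.5,0,0,-36,-3.5,0,0,-36,-4,0,0,-36,-4,0,0,-36,-4,0,0,-36,-4,0,0,-36,-4,0,0,-36,-4,0,0,-36,-3.5,0,0,-36,-3.5,0,0,-28,-2,0,0,-18,-1,0,0,-6,-1,0,0,0,0,0,0,0,0,0,0]

```text
time_s: 16.15
eef_pos: [0.5527, -0.2409, 0.3011]
eef_rot: [-0.0, 0.705, 0.709, 0.0]
wrist_force: [0.1, -0.3, -3.5]
opening: 0.159
```

Call:
arm_command:
  plan: [0,0,10,0,0,0,30,0,0,0,35,0,0,0,25,0,0,0,10,0,0,0,0,0,0,0,0,0]

```text
time_s: 16.85
eef_pos: [0.5534, -0.2421, 0.1925]
eef_rot: [0.001, 0.705, 0.709, 0.0]
wrist_force: [0.6, 0.5, -2.8]
opening: 0.154
```

```bash
python3 - <<'E'
from h import *
a=snap('top','t5'); b=snap('side','s5'); o=ctrl.get_obs(); print(o['eef_pos'],o['eef_rot'],o['wrist_force'],o['torque'],o['opening'])
x0,y0,f=225,125,5; j=cv2.resize(b['color'][y0:y0+100,x0:x0+100,::-1],None,fx=f,fy=f,interpolation=2)
i=cv2.resize(a['color'][130:220,300:400,::-1],(300,270),interpolation=2)
H=np.zeros((500,800,3),np.uint8); H[:270,500:]=i; H[:,:500]=j
cv2.imwrite('pics/p5.png',H)
t=o['eef_pos']
P=[[t[0]+s*.007,t[1]+w*.12,t[2]-.1265] for w in(1,-1) for s in(-1,1)]
print('pred bottom corners',((proj(b,P)-[x0,y0])*f).round())
st=np.load('st.npy'); L=[[st[0]-.078,st[1]+w*.08,z] for w in(1,-1) for z in(.011,.026)]
print('lip',((proj(b,L)-[x0,y0])*f).round())
E
```

```text
[ 0.55373443 -0.2426089   0.19337891] [1.75268749e-03 7.05208249e-01 7.08997991e-01 3.19691008e-04] [ 0.54132395  0.04623828 -3.09987781] [-0.01567665  0.04296148 -0.05984047] 0.1580322562127831
pred bottom corners [[294. 361.]
 [276. 359.]
 [349. 191.]
 [333. 189.]]
lip [[316. 389.]
 [316. 374.]
 [351. 274.]
 [351. 259.]]
```

View pics/p5.png

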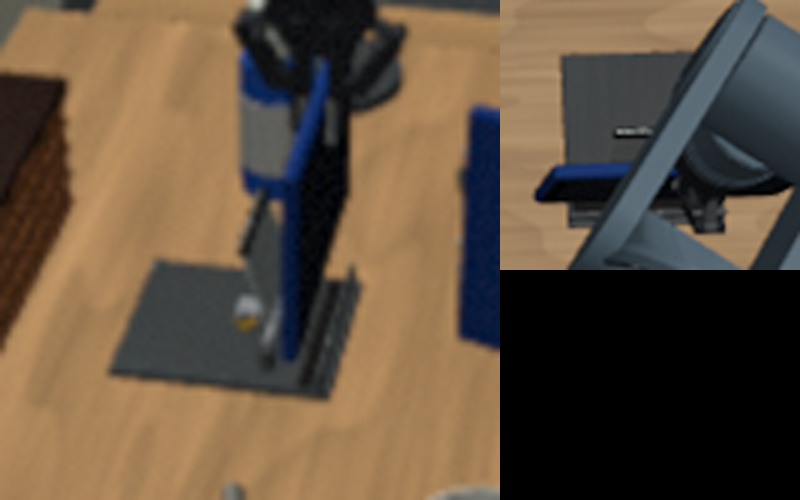

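Tablet hangs upright just behind the lip. Its near lower corner is at (290,358), within about 2 mm of prediction. I'll check the centring numerically while lowering.

Call:
arm_command:
  plan: [0,-1,10,0,0,-2,15,0,0,0,12,0,0,0,6,0,0,0,3,0,0,0,0,0,0,0,0,0]

```text
time_s: 17.65
eef_pos: [0.5499, -0.2423, 0.1457]
eef_rot: [0.0, 0.705, 0.709, 0.0]
wrist_force: [-0.1, 0.0, -3.7]
opening: 0.155
```

```bash
python3 - <<'E'
from h import *
a=load('t5'); b=snap('side','s6'); o=ctrl.get_obs(); print(o['eef_pos'],o['wrist_force'])
c=a['color'].astype(int); m=((c[...,2]>c[...,0]+60)&(c[...,2]>95)); 
ys,xs=np.nonzero(m[170:210,305:345]); k=xs.argmin(); print('left end px',xs.min()+305,ys[xs<=xs.min()+1]+170)
print(atz(a,xs.min()+305-.5,ys[xs<=xs.min()+1].mean()+170,.232))
# edge position/prop angle from t3: edge row
t=load('t3'); st=np.load('st.npy')
for th in range(100,122,3):
    r=np.radians(th); print(th,proj(t,[[st[0]-.036-.085*np.cos(r),st[1]+.045,.036+.085*np.sin(r)]]).round(1))
E
```

```text
[ 0.54999071 -0.2423438   0.14584628] [ 0.40475568  0.0568059  -5.05636451]
left end px 318 [186 186 187 188]
[ 0.55039447 -0.12233835  0.232     ]
100 [[338.7 177. ]]
103 [[338.6 175.6]]
106 [[338.4 174.1]]
109 [[338.3 172.8]]
112 [[338.1 171.4]]
115 [[338.  170.1]]
118 [[337.8 168.9]]
121 [[337.6 167.7]]
```

Call:
arm_command:
  plan: [0,0,3,0,0,0,2,0,0,0,1,0,0,0,0,0]

```text
time_s: 18.1
eef_pos: [0.5494, -0.242, 0.139]
eef_rot: [-0.0, 0.705, 0.709, -0.0]
wrist_force: [0.1, -0.7, -4.4]
opening: 0.154
```

Call:
arm_command:
  plan: [0,0,1,0,0,0,0,0]

```text
time_s: 18.3
eef_pos: [0.5495, -0.2421, 0.1382]
eef_rot: [-0.0, 0.705, 0.709, -0.0]
wrist_force: [-0.2, 0.1, -4.3]
opening: 0.16
```

Call:
arm_command:
  plan: [0,0,1,0,0,0,0,0]

```text
time_s: 18.5
eef_pos: [0.5497, -0.2422, 0.1374]
eef_rot: [0.0, 0.705, 0.709, 0.0]
wrist_force: [0.2, 0.2, -3.6]
opening: 0.157
```

Call:
arm_command:
  plan: [0,0,0.5,0,0,0,0,0]

```text
time_s: 18.7
eef_pos: [0.5498, -0.2422, 0.1374]
eef_rot: [0.0, 0.705, 0.709, 0.0]
wrist_force: [-0.4, 1.7, 0.6]
opening: 0.157
```

Call:
arm_command:
  plan: [0,0,0.5,0,0,0,0,0]

```text
time_s: 18.9
eef_pos: [0.55, -0.2422, 0.1374]
eef_rot: [0.001, 0.705, 0.709, 0.0]
wrist_force: [-0.7, 3.0, 5.7]
opening: 0.156
```

Call:
arm_command:
  plan: [0,0,0.5,0,0,0,0,0]

```text
time_s: 19.1
eef_pos: [0.5501, -0.2422, 0.1374]
eef_rot: [0.001, 0.705, 0.709, 0.0]
wrist_force: [-2.1, 2.9, 7.8]
opening: 0.156
```

Landed: the load went from −4.3 to +8 N with no further descent. I'll ease off, open slightly to make a loose fork, and raise the tips near the upper edge.

Call:
arm_command:
  plan: [0,0,-1.3,0,0,0,0,0]

```text
time_s: 19.3
eef_pos: [0.5498, -0.2422, 0.1374]
eef_rot: [0.0, 0.705, 0.709, 0.0]
wrist_force: [-0.6, 0.8, 2.1]
opening: 0.153
```

Call:
arm_command:
  plan: [0,0,0,0,0,0,0,0,0,0,0,0,0,0,0,0,0,0,0,0]
  grip: 0.38

```text
time_s: 19.8
eef_pos: [0.5496, -0.2421, 0.137]
eef_rot: [-0.0, 0.705, 0.709, -0.0]
wrist_force: [1.1, -1.1, -0.5]
opening: 0.381
```

Call:
arm_command:
  plan: [0,0,-3,0,0,0,-5,0,0,0,-4,0,0,0,-2,0,0,0,0,0]

```text
time_s: 20.3
eef_pos: [0.5499, -0.2423, 0.1518]
eef_rot: [0.001, 0.705, 0.709, 0.0]
wrist_force: [0.2, -0.3, -0.1]
opening: 0.38
```

```bash
python3 - <<'E'
from h import *
b=snap('side','s7'); o=ctrl.get_obs(); print(o['eef_pos'],o['wrist_force'],o['opening'])
j=cv2.resize(b['color'][125:225,225:325,::-1],None,fx=5,fy=5,interpolation=2)
cv2.imwrite('pics/p7.png',j)
E
```

```text
[ 0.54971053 -0.24219916  0.15139992] [-0.1664174  -0.22456748 -0.07529827] 0.3815116517757138
```

View pics/p7.png

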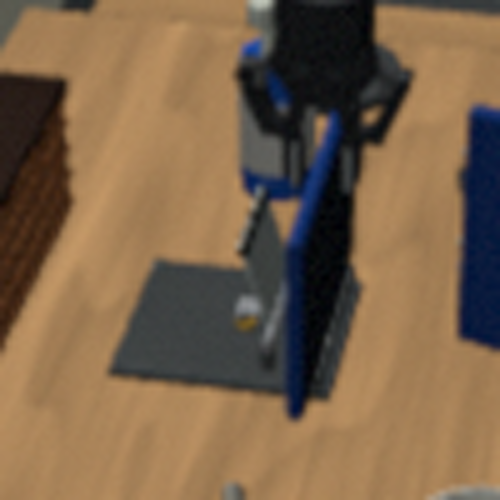

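The tablet stands free on the base behind the lip with the fingers straddling its top at (325,150). Now I'll lower it back with the fork.

Call:
arm_command:
  plan: [0,2,0,0,0,2,0,0,0,2,0,0,0,2,0,0,0,2,0,0,0,1.5,0,0,0,1.5,0,0,0,1.5,0,0,0,1.5,0,0,0,1.5,0,0,0,1.5,0,0,0,1.5,0,0,0,1.5,0,0,0,1.5,0,0,0,1.5,0,0,0,1.5,0,0,0,1.5,0,0,0,0,0,0]

```text
time_s: 22.15
eef_pos: [0.5778, -0.242, 0.1511]
eef_rot: [0.0, 0.705, 0.709, 0.0]
wrist_force: [0.7, -0.0, 0.1]
opening: 0.378
```

```bash
python3 - <<'E'
from h import *
b=snap('side','s8'); o=ctrl.get_obs(); print(o['eef_pos'],o['wrist_force'],o['opening'])
j=cv2.resize(b['color'][125:225,225:325,::-1],None,fx=5,fy=5,interpolation=2)
cv2.imwrite('pics/p8.png',j)
E
```

```text
[ 0.57770933 -0.24197378  0.15110561] [ 0.80242309 -0.48189268  0.30135434] 0.3799477520008267
```

View pics/p8.png

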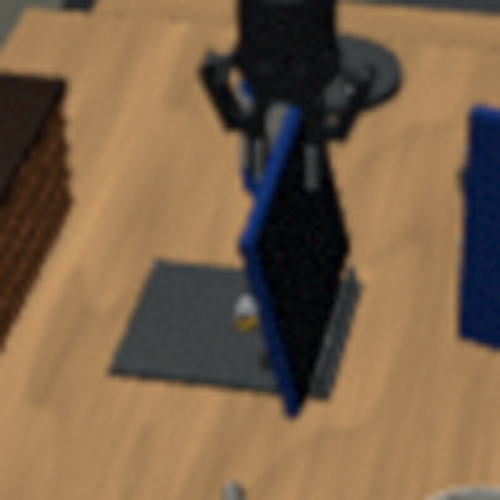

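The tablet leans back on the rear finger (force +0.7 N) and its foot has not moved, still at (293,410). I'll continue until the prop takes it.

Call:
arm_command:
  plan: [0,1.5,0.3,0,0,1.5,0.3,0,0,1.5,0.3,0,0,1.5,0.3,0,0,1.5,0.3,0,0,1.5,0.3,0,0,1.5,0.3,0,0,1.5,0.3,0,0,1.5,0.3,0,0,1.5,0.3,0,0,1.5,0,0,0,1.5,0,0,0,1.5,0,0,0,1.5,0,0,0,1.5,0,0,0,1.5,0,0,0,0,0,0,0,0,0,0]

```text
time_s: 24.0
eef_pos: [0.6017, -0.2419, 0.1482]
eef_rot: [0.0, 0.705, 0.709, 0.0]
wrist_force: [0.1, 0.2, 0.4]
opening: 0.376
```

Call:
arm_command:
  plan: [0,1.5,0,0,0,1.5,0,0,0,1.5,0,0,0,0,0,0,0,0,0,0]

```text
time_s: 24.5
eef_pos: [0.6062, -0.2419, 0.1481]
eef_rot: [0.0, 0.705, 0.709, 0.0]
wrist_force: [1.1, 0.1, 0.1]
opening: 0.38
```

```bash
python3 - <<'E'
from h import *
b=snap('side','s9'); o=ctrl.get_obs(); print(o['eef_pos'],o['wrist_force'],o['opening'])
j=cv2.resize(b['color'][125:225,225:325,::-1],None,fx=5,fy=5,interpolation=2)
cv2.imwrite('pics/p9.png',j)
E
```

```text
[ 0.60614408 -0.24185331  0.14814944] [ 0.05650955  0.02263424 -0.00028677] 0.38156921190184717
```

View pics/p9.png

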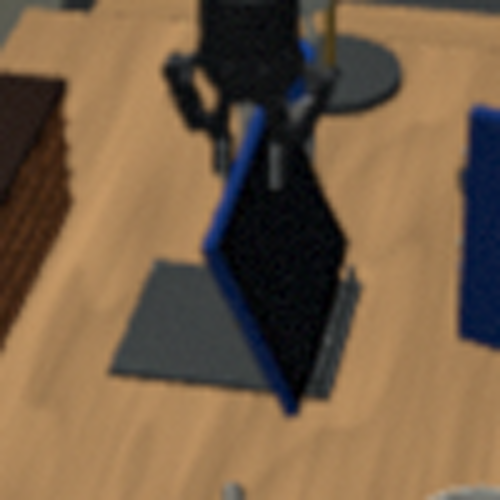

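Call:
arm_command:
  plan: [0,1,0,0,0,1,0,0,0,1,0,0,0,1,0,0,0,0,0,0,0,0,0,0]

```text
time_s: 25.15
eef_pos: [0.61, -0.2418, 0.148]
eef_rot: [-0.0, 0.705, 0.709, -0.0]
wrist_force: [-0.4, -0.9, -0.2]
opening: 0.378
```

```bash
python3 - <<'E'
from h import *
c=snap('side','s10'); o=ctrl.get_obs(); print(o['eef_pos'],o['wrist_force'],o['opening'])
for n in('s9','s10'):
    im=load(n)['color'][150:215,255:305].astype(int); m=(im[...,2]>im[...,0]+50)&(im[...,2]>70)
    ys,xs=np.nonzero(m); k=xs<=xs.min()+1; print(n,'left tip',xs.min()+255,ys[k].mean()+150,'bottom',ys.max()+150,xs[ys==ys.max()].mean()+255)
for ph in(18,20,22,24,26,28):
    r=np.radians(ph); P=np.array([.556-.0,-.122,.011]); T=P+.165*np.array([np.sin(r),0,np.cos(r)])
    print(ph,proj(c,[P,T]).round(1).tolist())
E
```

```text
[ 0.61005933 -0.24179644  0.14808685] [0.55930663 0.10592186 0.12191595] 0.3774345755230897
s9 left tip 266 172.83333333333334 bottom 174 266.5
s10 left tip 266 172.375 bottom 174 266.5
18 [[281.4, 208.6], [267.5, 173.2]]
20 [[281.4, 208.6], [266.1, 173.4]]
22 [[281.4, 208.6], [264.6, 173.8]]
24 [[281.4, 208.6], [263.2, 174.1]]
26 [[281.4, 208.6], [261.9, 174.5]]
28 [[281.4, 208.6], [260.5, 175.0]]
```

The upper corner no longer moves, so the tablet rests on the prop at about 20–22°. I'll open fully and lift away.

Call:
arm_command:
  plan: [0,0,0,0,0,0,0,0,0,0,0,0,0,0,0,0,0,0,0,0,0,0,0,0,0,0,0,0]
  grip: 1

```text
time_s: 25.9
eef_pos: [0.6101, -0.2418, 0.1481]
eef_rot: [-0.0, 0.705, 0.709, 0.0]
wrist_force: [-0.2, 0.3, -0.2]
opening: 1.0
```

Call:
arm_command:
  plan: [0,-3,-3,0,0,0,-8,0,0,0,-15,0,0,0,-25,0,0,0,-35,0,0,0,-35,0,0,0,-25,0,20,-10,0,0,45,-20,0,0,45,-20,0,0,45,-20,0,0,45,-20,0,0,45,-20,0,0,45,-20,0,0,40,-20,0,0,15,-10,0,0,0,0,0,0]

```text
time_s: 27.6
eef_pos: [0.4445, 0.1044, 0.2959]
eef_rot: [0.001, 0.704, 0.71, 0.001]
wrist_force: [-0.1, -0.4, -0.7]
opening: 0.997
```

```bash
python3 - <<'E'
from h import *
b=snap('side','s11'); a=snap('top','t11'); o=ctrl.get_obs(); print(o['eef_pos'],o['wrist_force'],o['opening'])
j=cv2.resize(b['color'][125:225,225:325,::-1],(400,400),interpolation=2)
i=cv2.resize(a['color'][125:225,285:385,::-1],(400,400),interpolation=2)
cv2.imwrite('pics/p11.png',np.hstack([j,i]))
c=a['color'].astype(int)[140:215,290:400]; m=((c[...,2]>c[...,0]+50)&(c[...,2]>70)).astype(np.uint8)
n,l,s,ce=cv2.connectedComponentsWithStats(m); k=1+s[1:,4].argmax(); ys,xs=np.nonzero(l==k)
q=cv2.minAreaRect(np.c_[xs+290,ys+140].astype(np.float32)); print(q,s[k]); print(atz(a,*q[0],.165))
E
```

```text
[0.4458342  0.10232833 0.29543478] [0.23040011 0.34023091 1.04724683] 0.9981319089587468
((356.5028991699219, 166.59365844726562), (3.716935634613037, 85.05223083496094), 88.21009063720703) [ 24  24  86   6 301]
[ 0.61389837 -0.23944084  0.165     ]
```

View pics/p11.png

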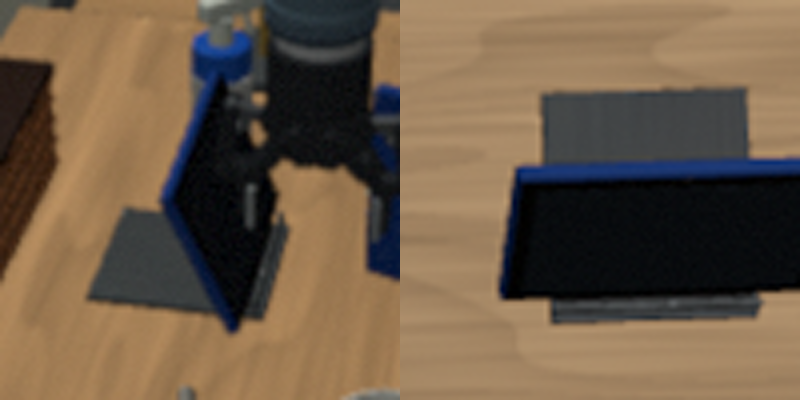

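The tablet leans on the prop behind the lip with its screen to the front and its foot on the base. It is centred within about 3 mm, and the robot is clear. Handing in.

```bash
python3 -c "
from bench import ctrl
print(ctrl.hand_in())"
```

```text
the job is handed in; nothing more can be done
None
```

The tablet is set up in the stand and the job is handed in; the clock read about 28 s of the 64 s. `hand_in` gives no verdict.

- **Prop:** I pushed it back with the shut fingers until the force rose from about 1 N to 7 N over roughly 1 mm of travel. A picture then showed its heel on the brass screw, with the prop at about 106°.
- **Tablet:** I took it out of the rack's far slot and stood it on the base behind the lip. The tool can't tilt, so I loosened the grip, let the tablet down onto the prop between the fingers, opened fully and moved away.

**Last checks:**
- **Pose:** In the final pictures the tablet rests behind the lip, screen to the front, leaning back about 20–22°.
- **Centring:** One estimate during lowering put it within 1 mm of the stand's centre. The final top view gave about 3 mm off. The two differ slightly, but both are near the camera accuracy.
- **Stand:** Its base is within about 1 pixel (2–3 mm) of where it started.
- **Forces:** The highest reading was about 9 N, when the tablet touched down. Forces are only reported at the end of each move.
- **Other items:** I did not re-measure them one by one. The arm showed no unexpected contact force.

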